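# Dry-fit a small shelf unit and put the press weight on it

### The job

Dry-fit the small shelf on the plywood base board: stand the red upright centred on the red mark and the blue upright centred on the blue mark, stand the dark divider midway between the two marks at the middle of the board, all three square to the board with their thickness along its long side, then lay the shelf board flat, centred and lengthwise on top of all three. Finally set the steel weight upright on the middle of the shelf, letting go only once it rests there, not dropping it, and do not shift the yellow tape measure or the paper cup.

Things in the scene. Friction and masses are not known exactly. Their poses are not given: they have to be found in the camera images.
- base_board: Pale plywood base board fixed flat to the bench, 110 mm along its own x, 224 mm along its own y, 18 mm thick. It lies with its long side roughly across in front of the robot, turned up to 17 degrees. Origin: centre of its underside, at bench height; its upper face is 18 mm above that.
- red_mark: Red painted rectangle on the base board, 70 mm (own x) by 48 mm (own y), 1 mm thick to the eye but with no substance: things stand on the board's upper face. Origin: its centre, at the board's upper face. Its axes are parallel to the board's. The two marks are 78 mm either side of the board's centre along the board's y; which end is red varies.
- blue_mark: Blue painted rectangle on the base board, 70 mm (own x) by 48 mm (own y), 1 mm thick to the eye but with no substance: things stand on the board's upper face. Origin: its centre, at the board's upper face. Its axes are parallel to the board's. The two marks are 78 mm either side of the board's centre along the board's y; which end is red varies.
- red_upright: Red painted wooden upright, loose, stands upright on the bench: 44 mm along its own x, 30 mm thick along its own y, 60 mm high (own z up). Origin: centre of its underside. About 60 g.
- blue_upright: Blue painted wooden upright, loose, stands upright on the bench: 44 mm along its own x, 30 mm thick along its own y, 60 mm high (own z up). Origin: centre of its underside. About 60 g.
- divider: Dark brown wooden divider, loose, same size as the uprights, stands upright on the bench: 44 mm along its own x, 30 mm thick along its own y, 60 mm high (own z up). Origin: centre of its underside. About 60 g.
- shelf_board: Mid-brown wooden shelf board lying flat and loose on the bench: 64 mm along its own x, 210 mm along its own y, 16 mm thick (own z up). Origin: centre of its underside. About 120 g; its two ends are alike.
- weight: Steel press weight, loose and upright: a steel disc 52 mm in diameter and 28 mm high with an upright round brass grip 28 mm in diameter and 28 mm high on its middle (56 mm high in all). Origin: centre of its underside, own z up. About 0.55 kg.
- tape_measure: Yellow tape measure with a black disc, standing loose among the parts, 62 x 36 x 50 mm high, origin at the centre of its underside. A bystander: not to be moved.
- paper_cup: White paper cup standing loose beyond the parts, 72 mm wide at the rim, 85 mm high, origin at the centre of its underside. A bystander: not to be moved.
There are look-alikes about, which are no part of the job. Of the things that look like the weight, take the one that is nearest to the robot's base at the start. Several things look just like the shelf_board: the one meant starts farthest from the robot's base.

How it is judged:
By the outcome, as a careful person would: the job done as asked, in the order asked, and still so for the second after the job is handed in, with the robot touching nothing.
It also fails if it takes over 138 s, if anything falls off the work surface, if the arm or the gripper's body presses on something with over 40 N, if the wrist force passes 120 N, or if a joint passes its speed limit or range.

### The arm

A 6-joint arm with a two-finger parallel gripper is mounted at the origin on the work surface. World frame = base frame: x ahead of the robot, y to its left, z up, the work surface at z = 0. Lengths are in m, angles in rad, forces in N, time in s.
With the tool pointing down it reaches from about 0.225 to 0.875 m from the base axis. Payload 3.4 kg.
Tool frame: the origin (TCP) lies between the finger pads; the fingertips stand 11 mm ahead of it and the grasp point (between the pads) lies 8 mm behind it; z points along the fingers, y is the line along which they close (so a half turn about z gives the same grasp; the last joint's range is limited). The gripper opens to 85 mm and grips with 20 to 120 N. Pads are 22 mm wide; open, the fingers measure 114 mm over their backs; the gripper's body (76 mm by 85 mm) begins 54 mm behind the grasp point. The pads swing forward as they close: fully open they stand 13 mm farther back than shut.
Start: joints at [-1.398, 0.276, 1.505, -0, 1.361, -0.121], TCP at [0.167, -0.55, 0.242] pointing down, gripper open.
Joint ranges: [-2.89, 2.89], [-0.75, 2.08], [0.22, 2.7], [-1.18, 4.32], [0.11, 2.71], [-2.7, 2.7]. Speed limits (rad/s): [2.57, 2.57, 3.14, 3.14, 3.14, 3.14].

### API

Orientations are given as a unit quaternion [w, x, y, z].
In Python, from rig import sensors, eyes, manip gives the robot as it stands.
- The arm moves only by the tool drive_tool, never from a script. Its argument "deltas" is a list of rows, each an object with "linear": the shift along the world's x, y, z in mm, a list of three; "twist": the turn about the world's z in degrees; "claw": the opening, from 0 (shut) to 1 (fully open). In form: [{"linear": [tx, ty, tz], "twist": twist, "claw": claw}, ...]. A call has 1 to 12 rows; each row is the pose to reach, as a shift and turn from the pose commanded when the call began; what a row does not reach only later rows make up. A row lasts 1/12 s, in which the tool goes at most 41.7 mm and 7.16 degrees, less where a joint would pass 70% of its speed; a pose out of reach is approached as far as the arm can. A call with a gripper value outside its range is refused whole. The fingers move at their own pace and stop on an object; "squeeze" is the grip in N (left out, the last holds). Time passes only in rows, so rows that repeat a pose let the fingers close. It gives the time, the measured TCP pose, the force, the opening and the grip force at its end, in the units of the state.
- sensors.get_state(): the state, without advancing time (a new reading comes with each control period).
- eyes.get_image(name): name is "scene" or "top" or "wrist"; returns the picture (400x640x3 uint8, red, green, blue); there is no depth.
- eyes.camera_model(name): a dict with "intrinsics" (3x3 intrinsics, pixels), "dist" ([k1, k2, p1, p2, k3] as OpenCV has them; the pictures are not rectified), "R" (3x3) and "t" (3): a world point X has camera coordinates R X + t. Camera axes: x right, y down, z forward; pixel columns grow to the right and rows downward; lengths in m; the calibration is good to about 2 mm. A picture is of the moment at which its call begins: read the wrist's pose just before it. camera_model takes no time and is no camera call; for the wrist camera it gives the pose at the moment of the call.
- manip.sign_off(): hands the job in; it is judged then, once.
The state is a dict: "clock": time; "qpos": joint angles; "qd": joint speeds; "effort": joint torques, N m; "position": TCP position; "ee_rot": TCP orientation; "contact_force": force on the tool from outside, world axes, zero at the start; "moment": the same for the moment, N m; "width": finger opening in m; "gripper_force": force on a finger pad.
Only numpy, scipy, OpenCV 4.12 (cv2) and the standard library are available. Lean on these libraries where they do the work, as an engineer would, in place of code of your own. Each camera call takes 0.05 s, during which the arm holds its last target. There are 200 camera calls.

## Working session

There is one attempt and no reset: what is moved stays moved. The work goes in short steps, Python scripts to look and compute and a tool call to move; the robot and the scene stay as the last step left them, time stands still between calls to the robot, and variables do not carry over. Pictures are saved under pics/ and viewed, at most 17 in all, crops included, and the job is handed in when it is done.

Besides the shell and the picture viewer there is one more tool, called after "Emit:" by a JSON object that holds its "fn" and its "kwargs". drive_tool: Moves the arm, as the interface text tells. Its arguments: {"type":"object","properties":{"deltas":{"type":"array","items":{"type":"object","properties":{"linear":{"type":"array","items":{"type":"number"}},"twist":{"type":"number"},"claw":{"type":"number"}}}},"squeeze":{"type":"number"}},"required":["deltas"]}

```bash
mkdir -p pics
cat > h.py <<'E'
import numpy as np,cv2
from rig import sensors,eyes,manip
def shot(n,f=None):
    m=eyes.camera_model(n);im=np.array(eyes.get_image(n))[:,:,::-1].copy()
    if f: cv2.imwrite('pics/'+f+'.png',im)
    return im,m
def ray(m,px,z):
    K=np.array(m['intrinsics'],float);d=np.array(m['dist'],float);R=np.array(m['R']);t=np.array(m['t'])
    u=cv2.undistortPoints(np.array(px,float).reshape(-1,1,2),K,d).reshape(-1,2)
    D=np.c_[u,np.ones(len(u))]@R; C=-R.T@t
    return C+D*((z-C[2])/D[:,2])[:,None]
def proj(m,X):
    R=np.array(m['R']);rv=cv2.Rodrigues(R)[0]
    return cv2.projectPoints(np.array(X,float).reshape(-1,1,3),rv,np.array(m['t'],float),np.array(m['intrinsics'],float),np.array(m['dist'],float))[0].reshape(-1,2)
E
python3 - <<'E'
from h import *
for n in('scene','top','wrist'):
    im,m=shot(n,n+'0');print(n,-np.array(m['R']).T@m['t'],np.array(m['R'])[2],m['intrinsics'][0][0])
s=sensors.get_state();print(s)
E
```

```text
scene [1.44393574 0.38740325 0.890057  ] [-0.68992921 -0.34468918 -0.63654304] 405.6566440682726
top [ 0.33354576 -0.04661252  0.99665416] [ 0.19103717  0.00613225 -0.98156365] 380.7815240006507
wrist [ 0.23979046 -0.52845582  0.3733049 ] [-0.28951347 -0.08544828 -0.95335227] 357.7775524145938
{'clock': 0.15, 'qpos': array([-1.39802628e+00,  2.76458729e-01,  1.50586363e+00,  8.11188890e-06,
        1.36070914e+00, -1.21002345e-01]), 'qd': array([-0.00072909, -0.00153646, -0.00383965,  0.00034934,  0.00126365,
       -0.00172596]), 'effort': array([ 1.06586343e-03, -4.17144048e+01, -2.46032864e+01, -9.45840748e-05,
        7.64701806e-03, -9.09876803e-06]), 'position': array([ 0.16642834, -0.5499785 ,  0.2416248 ]), 'ee_rot': array([-7.19286165e-04,  9.89231473e-01,  1.46357698e-01, -1.46545712e-05]), 'contact_force': array([-0.05876344, -0.33860903, -0.049194  ]), 'moment': array([-0.02388681, -0.01610284,  0.02727319]), 'gripper_force': 0.0, 'width': 0.08523684733598859}
```

View pics/top0.png

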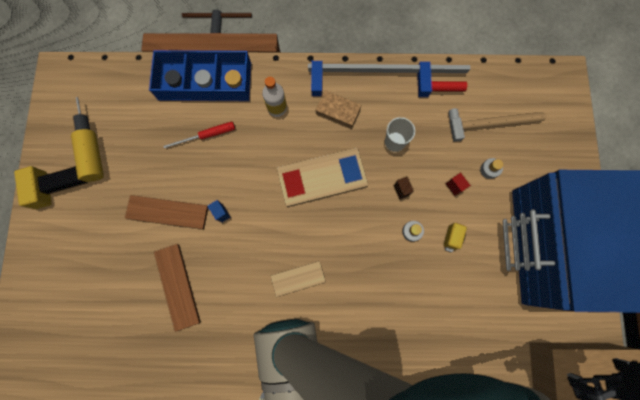

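View pics/scene0.png

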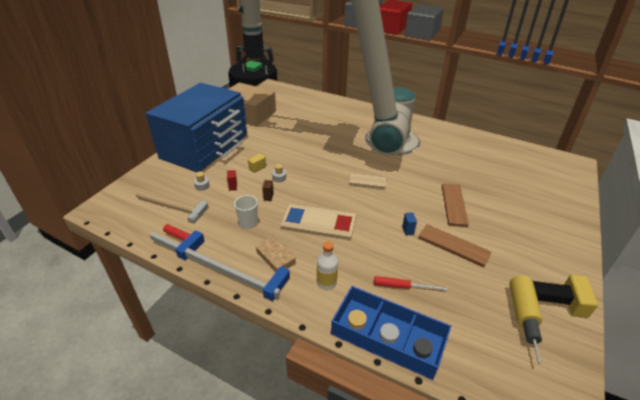

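The top view shows the board at (322,177), with red mark (293,183) and blue mark (350,168). Parts are: blue upright (219,211), divider (404,188), red upright (458,184), cup (400,135) and tape (456,236). The weight candidates are (414,231) and (493,168), and the shelf candidates are (166,212) and (177,287).

Run:
```python
from h import *
im=cv2.imread('pics/top0.png');m=eyes.camera_model('top')
for n,p,z in [('board',(322,177),.018),('redm',(293,183),.018),('bluem',(350,168),.018),('blueU',(219,210),.05),('div',(404,187),.05),('redU',(458,184),.05),('W1',(414,231),.05),('W2',(493,168),.05),('S1',(166,212),.016),('S2',(177,287),.016),('tape',(456,236),.05),('cup',(400,133),.085)]:
    X=ray(m,[p],z)[0];print(n,X.round(3),np.hypot(*X[:2]).round(3))
hsv=cv2.cvtColor(im,cv2.COLOR_BGR2HSV)
def rects(mask,z,n,lo=60):
    for c in cv2.findContours(mask.astype(np.uint8),cv2.RETR_EXTERNAL,cv2.CHAIN_APPROX_NONE)[0]:
        if cv2.contourArea(c)<lo: continue
        P=ray(m,c.reshape(-1,2),z)[:,:2]*1000
        x,y,w,h=cv2.boundingRect(c)
        if y>330 or y<110 or x>500:continue
        print(n,[x,y,w,h],cv2.minAreaRect(P.astype(np.float32)))
H,S,V=[hsv[:,:,i] for i in range(3)]
rects((H>100)&(H<130)&(S>150),.018,'blue')
rects(((H<6)|(H>172))&(S>150),.018,'red')
rects((H>=4)&(H<13)&(S>110)&(V>60),.016,'brown',500)
```

```text
board [ 0.595 -0.039  0.018] 0.596
redm [0.578 0.038 0.018] 0.579
bluem [ 0.62  -0.113  0.018] 0.631
blueU [0.497 0.22  0.05 ] 0.544
div [ 0.562 -0.249  0.05 ] 0.615
redU [ 0.571 -0.387  0.05 ] 0.69
W1 [ 0.449 -0.27   0.05 ] 0.525
W2 [ 0.615 -0.48   0.05 ] 0.78
S1 [0.496 0.369 0.016] 0.619
S2 [0.305 0.324 0.016] 0.445
tape [ 0.438 -0.375  0.05 ] 0.576
cup [ 0.694 -0.235  0.085] 0.733
blue [209, 202, 19, 19] ((500.28900146484375, 230.78187561035156), (52.56973648071289, 29.721057891845703), 35.046173095703125)
blue [340, 157, 21, 25] ((618.3826904296875, -113.06329345703125), (61.46063995361328, 39.847618103027344), 15.503923416137695)
red [447, 173, 23, 22] ((579.891357421875, -397.4392395019531), (41.12517166137695, 48.957176208496094), 34.996158599853516)
red [283, 170, 21, 27] ((577.9605712890625, 37.12199783325195), (64.95084381103516, 43.72300720214844), 14.991035461425781)
red [198, 122, 37, 17] ((723.9488525390625, 251.60964965820312), (25.504467010498047, 99.61518859863281), 18.317344665527344)
brown [155, 246, 44, 83] ((306.6298828125, 325.9256896972656), (204.04849243164062, 62.417572021484375), 19.526002883911133)
brown [127, 197, 80, 31] ((496.3892822265625, 368.1091003417969), (205.64373779296875, 60.39955139160156), 83.44963836669922)
```

View pics/wrist0.png

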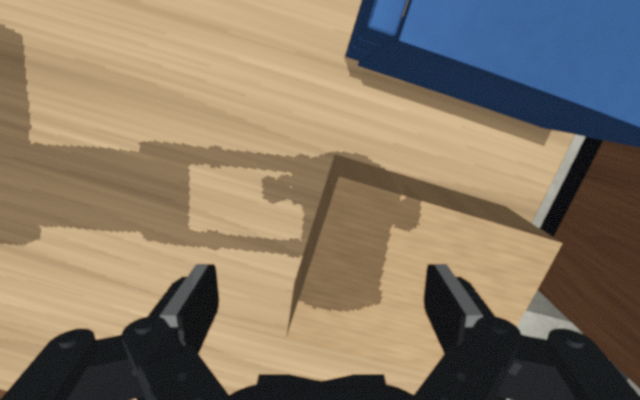

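S1 at (0.496, 0.368) is farther than S2, so it is the shelf. W1 at (0.449, -0.270) is nearest, so it is the weight. The wrist view shows only the cabinet edge at upper right. I'll move clear of the cabinet to above the right-hand parts.

Emit:
{"fn": "drive_tool", "kwargs": {"deltas": [{"linear": [0, 40, 20], "twist": 0, "claw": 1}, {"linear": [0, 80, 30], "twist": 0, "claw": 1}, {"linear": [0, 120, 30], "twist": 0, "claw": 1}, {"linear": [10, 160, 30], "twist": 0, "claw": 1}, {"linear": [50, 180, 30], "twist": 0, "claw": 1}, {"linear": [90, 185, 30], "twist": 0, "claw": 1}, {"linear": [130, 190, 30], "twist": 0, "claw": 1}, {"linear": [170, 190, 30], "twist": 0, "claw": 1}, {"linear": [210, 190, 30], "twist": 0, "claw": 1}, {"linear": [250, 190, 30], "twist": 0, "claw": 1}, {"linear": [290, 190, 30], "twist": 0, "claw": 1}, {"linear": [330, 190, 30], "twist": 0, "claw": 1}], "squeeze": 40}}

```text
clock: 1.15
position: [0.4984, -0.3597, 0.272]
ee_rot: [-0.0, 0.989, 0.147, -0.0]
contact_force: [-0.9, -1.0, 0.7]
width: 0.0857
gripper_force: 0.0
```

Emit:
{"fn": "drive_tool", "kwargs": {"deltas": [{"linear": [0, 0, 0], "twist": 0, "claw": 1}, {"linear": [0, 0, 0], "twist": 0, "claw": 1}, {"linear": [0, 0, 0], "twist": 0, "claw": 1}]}}

```text
clock: 1.4
position: [0.4959, -0.36, 0.2716]
ee_rot: [-0.001, 0.989, 0.147, -0.001]
contact_force: [-0.1, 0.4, -1.2]
width: 0.0856
gripper_force: 0.0
```

Run:
```python
from h import *
s=sensors.get_state();print(s['position'],s['ee_rot'],s['qpos'])
im,m=shot('wrist','w1')
np.save('w1.npy',m,allow_pickle=True)
```

```text
[ 0.49585004 -0.36002055  0.27156927] [-6.33624808e-04  9.89188106e-01  1.46647593e-01 -9.86392362e-04] [-7.41083253e-01  3.20726816e-01  1.36750167e+00 -7.36382666e-04
  1.45559192e+00  5.35441596e-01]
```

View pics/w1.png

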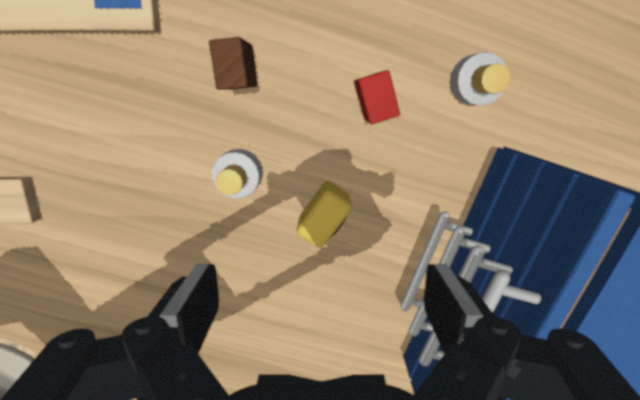

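The wrist view shows the divider top (233,62), red upright (378,97), W1 (232,180), tape (325,214) and the second weight (488,78). I'll measure the top faces.

```bash
cat >> h.py <<'E'
def face(im,m,box,z,hl,hh,smin,vmin=0,vmax=255,smax=255):
    x0,y0,x1,y1=box;hsv=cv2.cvtColor(im,cv2.COLOR_BGR2HSV)
    H,S,V=[hsv[:,:,i].astype(int) for i in range(3)]
    h=((H>=hl)&(H<=hh)) if hl<=hh else ((H>=hl)|(H<=hh))
    k=(h&(S>=smin)&(S<=smax)&(V>=vmin)&(V<=vmax)).astype(np.uint8);b=np.zeros_like(k);b[y0:y1,x0:x1]=k[y0:y1,x0:x1]
    b=cv2.morphologyEx(b,cv2.MORPH_OPEN,np.ones((3,3)))
    c=max(cv2.findContours(b,cv2.RETR_EXTERNAL,cv2.CHAIN_APPROX_NONE)[0],key=cv2.contourArea)
    P=(ray(m,c.reshape(-1,2),z)[:,:2]*1000).astype(np.float32)
    r=cv2.minAreaRect(P);(w,hh_),a=r[1],r[2]
    if w<hh_: a-=90; w,hh_=hh_,w
    return np.round(r[0],1),round(w,1),round(hh_,1),round((a+90)%180-90,1)  # centre, long, short, long-axis yaw
E
python3 - <<'E'
from h import *
im=cv2.imread('pics/w1.png');m=np.load('w1.npy',allow_pickle=True).item()
hsv=cv2.cvtColor(im,cv2.COLOR_BGR2HSV)
print('top/side px',hsv[62,228],hsv[65,249],hsv[97,376],hsv[115,362],hsv[180,230],hsv[172,245])
print('red',face(im,m,(345,60,410,135),.06,172,6,150,120))
for v in(50,60,70): print('div',face(im,m,(200,30,262,95),.06,0,20,60,v,150))
print('brass',face(im,m,(205,140,270,205),.056,15,35,90,100))
E
```

```text
top/side px [ 11 130 114] [  9 124  39] [  2 184 182] [ 16  99 157] [ 25 106 219] [ 20  34 136]
red (array([ 575.4, -392.1]), 42.3, 28.7, 34.4)
div (array([ 563.6, -256.8]), 48.4, 39.5, 21.6)
div (array([ 563.6, -256.8]), 48.4, 39.5, 21.6)
div (array([ 563.6, -256.8]), 48.4, 39.5, 21.6)
brass (array([ 457. , -276.8]), 29.1, 27.1, 11.8)
```

Red top is at (575,-392), long axis 34.4°, size 42x29, which fits. Next I turn to 34.4° and descend on it.

Emit:
{"fn": "drive_tool", "kwargs": {"deltas": [{"linear": [30, -10, 0], "twist": 7, "claw": 1}, {"linear": [50, -20, -20], "twist": 14, "claw": 1}, {"linear": [79, -32, -40], "twist": 21, "claw": 1}, {"linear": [79, -32, -60], "twist": 28, "claw": 1}, {"linear": [79, -32, -80], "twist": 35, "claw": 1}, {"linear": [79, -32, -100], "twist": 42, "claw": 1}, {"linear": [79, -32, -110], "twist": 49, "claw": 1}, {"linear": [79, -32, -110], "twist": 56, "claw": 1}, {"linear": [79, -32, -110], "twist": 63, "claw": 1}, {"linear": [79, -32, -110], "twist": 70, "claw": 1}, {"linear": [79, -32, -110], "twist": 77, "claw": 1}, {"linear": [79, -32, -110], "twist": 84, "claw": 1}]}}

```text
clock: 2.45
position: [0.5736, -0.393, 0.1632]
ee_rot: [0.0, 0.636, 0.772, -0.0]
contact_force: [0.6, -0.0, -0.3]
width: 0.0851
gripper_force: 0.0
```

Emit:
{"fn": "drive_tool", "kwargs": {"deltas": [{"linear": [0, 0, 0], "twist": 7, "claw": 1}, {"linear": [0, 0, 0], "twist": 14, "claw": 1}, {"linear": [0, 0, 0], "twist": 21, "claw": 1}, {"linear": [0, 0, 0], "twist": 23.6, "claw": 1}, {"linear": [0, 0, 0], "twist": 23.6, "claw": 1}, {"linear": [0, 0, 0], "twist": 23.6, "claw": 1}]}}

```text
clock: 2.95
position: [0.5741, -0.3929, 0.1631]
ee_rot: [0.0, 0.467, 0.884, -0.0]
contact_force: [0.2, -0.0, -0.2]
width: 0.0854
gripper_force: 0.0
```

Run:
```python
from h import *
s=sensors.get_state();q=s['ee_rot'];print(s['position'],2*np.degrees(np.arctan2(q[2],q[1]))-90,s['qpos'])
im,m=shot('wrist','w2')
print('red',face(im,m,(0,0,640,330),.06,172,6,150,120))
```

```text
[ 0.57414035 -0.39292225  0.16306465] 34.262369546535965 [-7.00015036e-01  5.02222062e-01  1.34279785e+00 -1.22663928e-04
  1.29622732e+00 -1.29797296e+00]
red (array([ 816.5, -350.6]), 29.6, 28.2, -89.4)
```

Run:
```python
from h import *
im=cv2.imread('pics/w2.png');m=eyes.camera_model('wrist')
p=proj(m,[[.5754,-.3921,.06]])[0].astype(int);print(p)
b=(p[0]-110,p[1]-90,p[0]+110,p[1]+90);b=tuple(max(0,v) for v in b)
print(face(im,m,b,.06,172,6,150,120))
```

```text
[324 203]Traceback (most recent call last):
  File "<stdin>", line 5, in <module>
  File "h.py", line 21, in face
    c=max(cv2.findContours(b,cv2.RETR_EXTERNAL,cv2.CHAIN_APPROX_NONE)[0],key=cv2.contourArea)
ValueError: max() iterable argument is empty
```

View pics/w2.png

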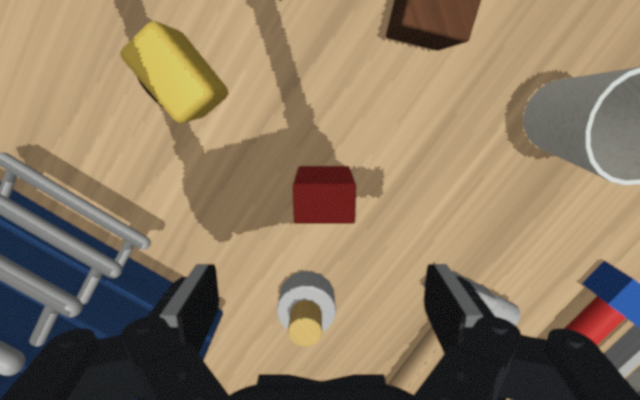

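The view shows the red upright's shadowed top face at (325,202), and my prediction was (324,203). The cabinet handle end is at (148,242), so I'll check its clearance.

Run:
```python
from h import *
m=eyes.camera_model('wrist');m1=np.load('w1.npy',allow_pickle=True).item()
for z in(.03,.07,.1,.13): print(z,ray(m,[[148,242]],z)[0].round(3),ray(m1,[[446,212]],z)[0].round(3))
```

```text
0.03 [ 0.481 -0.508  0.03 ] [ 0.482 -0.51   0.03 ]
0.07 [ 0.489 -0.481  0.07 ] [ 0.491 -0.491  0.07 ]
0.1 [ 0.494 -0.461  0.1  ] [ 0.498 -0.478  0.1  ]
0.13 [ 0.5   -0.441  0.13 ] [ 0.505 -0.464  0.13 ]
```

Emit:
{"fn": "drive_tool", "kwargs": {"deltas": [{"linear": [1, 1, -30], "twist": 0, "claw": 0.75}, {"linear": [1, 1, -60], "twist": 0, "claw": 0.75}, {"linear": [1, 1, -60], "twist": 0, "claw": 0.75}]}}

```text
clock: 3.25
position: [0.5728, -0.3889, 0.0967]
ee_rot: [-0.006, 0.467, 0.884, 0.001]
contact_force: [-1.2, 1.3, -1.8]
width: 0.0637
gripper_force: 0.0
```

Emit:
{"fn": "drive_tool", "kwargs": {"deltas": [{"linear": [0, 0, -30], "twist": 0, "claw": 0.75}, {"linear": [0, 0, -55], "twist": 0, "claw": 0.75}, {"linear": [0, 0, -68], "twist": 0, "claw": 0.75}, {"linear": [0, 0, -68], "twist": 0, "claw": 0.75}, {"linear": [0, 0, -68], "twist": 0, "claw": 0.45}, {"linear": [0, 0, -68], "twist": 0, "claw": 0.3}, {"linear": [0, 0, -68], "twist": 0, "claw": 0.3}, {"linear": [0, 0, -68], "twist": 0, "claw": 0.3}, {"linear": [0, 0, -68], "twist": 0, "claw": 0.3}]}}

```text
clock: 4.0
position: [0.5774, -0.3922, 0.0362]
ee_rot: [0.002, 0.466, 0.885, -0.0]
contact_force: [-1.0, -0.5, 5.1]
width: 0.0437
gripper_force: 41.3
```

Emit:
{"fn": "drive_tool", "kwargs": {"deltas": [{"linear": [0, 0, 30], "twist": 0, "claw": 0.3}, {"linear": [0, 0, 70], "twist": 0, "claw": 0.3}, {"linear": [0, 0, 110], "twist": 0, "claw": 0.3}, {"linear": [0, 20, 145], "twist": -5, "claw": 0.3}, {"linear": [0, 60, 165], "twist": -10, "claw": 0.3}, {"linear": [0, 100, 165], "twist": -15, "claw": 0.3}, {"linear": [0, 140, 165], "twist": -19.3, "claw": 0.3}, {"linear": [0, 180, 165], "twist": -19.3, "claw": 0.3}, {"linear": [0, 220, 165], "twist": -19.3, "claw": 0.3}, {"linear": [0, 260, 165], "twist": -19.3, "claw": 0.3}, {"linear": [0, 300, 165], "twist": -19.3, "claw": 0.3}, {"linear": [0, 340, 165], "twist": -19.3, "claw": 0.3}]}}

```text
clock: 5.0
position: [0.576, -0.0495, 0.1999]
ee_rot: [0.0, 0.608, 0.794, 0.0]
contact_force: [0.6, -0.2, -0.2]
width: 0.0435
gripper_force: 41.0
```

Emit:
{"fn": "drive_tool", "kwargs": {"deltas": [{"linear": [0, 40, 0], "twist": 0, "claw": 0.3}, {"linear": [0, 50, 0], "twist": 0, "claw": 0.3}, {"linear": [0, 50, 0], "twist": 0, "claw": 0.3}, {"linear": [0, 50, 0], "twist": 0, "claw": 0.3}]}}

```text
clock: 5.33
position: [0.5765, -0.0013, 0.1997]
ee_rot: [0.001, 0.607, 0.795, -0.0]
contact_force: [0.5, 0.1, -1.0]
width: 0.0433
gripper_force: 41.0
```

Run:
```python
from h import *
s=sensors.get_state();q=s['ee_rot'];print(s['position'],2*np.degrees(np.arctan2(q[2],q[1]))-90,s['width'])
im,m=shot('wrist','w3');np.save('w3.npy',m,allow_pickle=True)
```

```text
[ 0.57653727 -0.00134928  0.19968215] 15.237495385285058 0.04325144470270537
```

View pics/w3.png

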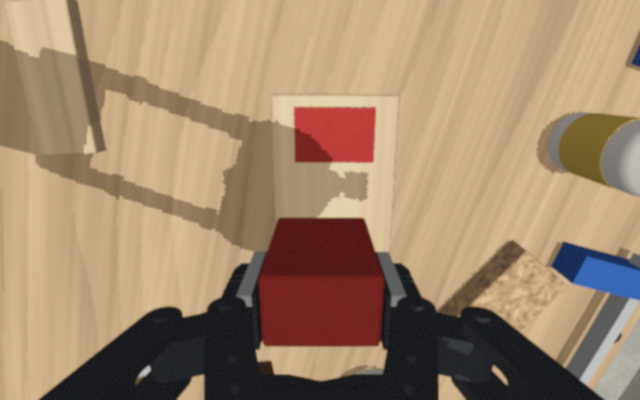

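The red mark is at (335,135) with the board's far corners at (272,95) and (398,96). The held block's front top edge runs (260,277)-(383,277).

Run:
```python
from h import *
im=cv2.imread('pics/w3.png');m=np.load('w3.npy',allow_pickle=True).item()
print('mark',face(im,m,(280,90,390,180),.018,172,8,120,60))
P=ray(m,[[272,95],[398,96]],.018);d=P[1]-P[0];print(P.round(4),np.linalg.norm(d),np.degrees(np.arctan2(d[1],d[0])))
s=sensors.get_state();T=s['position']
E=ray(m,[[260,277],[383,277]],T[2]+.0238);a=np.radians(105.2);u=np.array([np.cos(a),np.sin(a)]);v=np.array([u[1],-u[0]])
for e in E: print('edge rel tool x,y', (e[:2]-T[:2])@u,(e[:2]-T[:2])@v)
# board from top: marks
t=cv2.imread('pics/top0.png');mt=eyes.camera_model('top')
print(face(t,mt,(275,160,312,205),.018,172,8,120),face(t,mt,(330,150,370,190),.018,100,130,120))
```

```text
mark (array([577.1,  36.8]), 69.2, 46.8, 15.2)
[[0.5175 0.0552 0.018 ]
 [0.6205 0.0824 0.018 ]] 0.10654902282194728 14.829352160127689
edge rel tool x,y 0.01568524442676329 -0.021364833845082667
edge rel tool x,y 0.01570538923612976 0.020607403739459844
(array([577.9,  37.5]), 67.6, 45.6, 14.9) (array([ 618.4, -113.1]), 62.7, 41.9, 15.1)
```

Emit:
{"fn": "drive_tool", "kwargs": {"deltas": [{"linear": [1, 20, 0], "twist": -0.2, "claw": 0.3}, {"linear": [1, 37.6, -20], "twist": -0.2, "claw": 0.3}, {"linear": [1, 37.6, -60], "twist": -0.2, "claw": 0.3}, {"linear": [1, 37.6, -95], "twist": -0.2, "claw": 0.3}, {"linear": [1, 37.6, -125], "twist": -0.2, "claw": 0.3}, {"linear": [1, 37.6, -138], "twist": -0.2, "claw": 0.3}, {"linear": [1, 37.6, -145], "twist": -0.2, "claw": 0.3}, {"linear": [1, 37.6, -145], "twist": -0.2, "claw": 0.3}, {"linear": [1, 37.6, -145], "twist": -0.2, "claw": 0.3}]}}

```text
clock: 6.13
position: [0.5783, 0.0342, 0.0548]
ee_rot: [0.001, 0.61, 0.792, 0.0]
contact_force: [0.5, -0.4, -0.1]
width: 0.0432
gripper_force: 41.3
```

Emit:
{"fn": "drive_tool", "kwargs": {"deltas": [{"linear": [-0.8, 2, -0.6], "twist": -0.2, "claw": 0.3}, {"linear": [-0.8, 2, -0.6], "twist": -0.2, "claw": 0.3}, {"linear": [-0.8, 2, -0.6], "twist": -0.2, "claw": 0.3}]}}

```text
clock: 6.38
position: [0.5774, 0.0374, 0.0542]
ee_rot: [0.001, 0.611, 0.792, 0.0]
contact_force: [-0.4, -0.9, 1.4]
width: 0.0437
gripper_force: 41.2
```

Emit:
{"fn": "drive_tool", "kwargs": {"deltas": [{"linear": [0, 0, 0], "twist": 0, "claw": 0.75}, {"linear": [0, 0, 0], "twist": 0, "claw": 0.75}, {"linear": [0, 0, 0], "twist": 0, "claw": 0.75}, {"linear": [0, 0, 35], "twist": 0, "claw": 0.75}, {"linear": [0, 0, 75], "twist": 0, "claw": 0.75}, {"linear": [0, 0, 115], "twist": 0, "claw": 0.75}, {"linear": [-20, 30, 140], "twist": 0, "claw": 1}, {"linear": [-40, 60, 160], "twist": 0, "claw": 1}, {"linear": [-60, 95, 170], "twist": 0, "claw": 1}, {"linear": [-80, 130, 170], "twist": 0, "claw": 1}, {"linear": [-80, 165, 170], "twist": 0, "claw": 1}, {"linear": [-80, 180, 170], "twist": 0, "claw": 1}]}}

```text
clock: 7.38
position: [0.495, 0.2221, 0.2246]
ee_rot: [-0.0, 0.609, 0.793, 0.001]
contact_force: [0.6, 0.3, -0.2]
width: 0.085
gripper_force: 0.0
```

Emit:
{"fn": "drive_tool", "kwargs": {"deltas": [{"linear": [0, 0, 0], "twist": 0, "claw": 1}, {"linear": [0, 0, 0], "twist": 0, "claw": 1}, {"linear": [0, 0, 0], "twist": 0, "claw": 1}]}}

```text
clock: 7.63
position: [0.4965, 0.2175, 0.2235]
ee_rot: [0.0, 0.611, 0.792, -0.001]
contact_force: [0.2, -0.1, -0.5]
width: 0.0852
gripper_force: 0.0
```

Run:
```python
from h import *
s=sensors.get_state();q=s['ee_rot'];print(s['position'],2*np.degrees(np.arctan2(q[2],q[1]))-90,s['qpos'])
im,m=shot('wrist','w4');np.save('w4.npy',m,allow_pickle=True)
print(proj(m,[[.497,.222,.06],[.496,.368,.016]]).round())
```

```text
[0.49654866 0.21748988 0.22346696] 14.74144242634037 [ 2.85019292e-01  2.38470595e-01  1.60535713e+00 -8.87066253e-04
  1.29858927e+00  2.79714324e-02]
[[324. 176.]
 [366.   4.]]
```

View pics/w4.png

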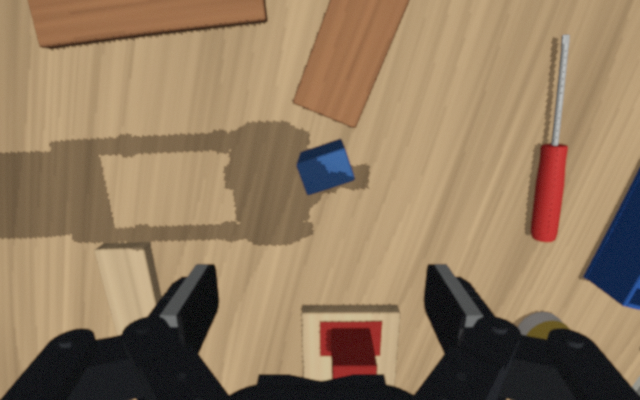

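The blue upright's lit top face is at about (328,172), with corners near (301,168), (347,150), (354,178) and (308,194). The shelf end is at (293,102)-(355,127), and the red upright stands on its mark at the bottom.

Run:
```python
from h import *
im=cv2.imread('pics/w4.png');m=np.load('w4.npy',allow_pickle=True).item()
hsv=cv2.cvtColor(im,cv2.COLOR_BGR2HSV)
print(hsv[175,340],hsv[165,312],hsv[150,330],hsv[155,310])
for v in(70,80,90,100): print(v,face(im,m,(290,130,365,205),.06,100,130,120,v))
P=ray(m,[[301,168],[347,150],[354,178],[308,194]],.06)[:,:2]*1000
print(P.mean(0),[ (np.linalg.norm(P[i-1]-P[i]).round(1),np.degrees(np.arctan2(*(P[i]-P[i-1])[::-1])).round(1)) for i in range(4)])
print('shelf',face(im,m,(285,0,420,130),.016,2,14,100,60), ray(m,[[293,102],[355,127]],.016))
```

```text
[108 163  94] [107 171  94] [108 167  67] [106 197  62]
70 (array([496.7, 227. ]), 41.5, 30.0, 33.4)
80 (array([496.9, 226.7]), 41.5, 29.2, 33.4)
90 (array([497. , 226.6]), 41.3, 28.5, 34.2)
100 (array([503., 232.]), 25.5, 25.4, 33.4)
[499.07491162 225.42784749] [(np.float64(23.5), np.float64(118.6)), (np.float64(41.3), np.float64(36.4)), (np.float64(24.8), np.float64(-60.2)), (np.float64(41.7), np.float64(-145.4))]
shelf (array([492.2, 325.7]), 117.6, 62.8, 82.9) [[0.45462909 0.27191842 0.016     ]
 [0.51606792 0.26455921 0.016     ]]
```

Emit:
{"fn": "drive_tool", "kwargs": {"deltas": [{"linear": [0.5, 9, -20], "twist": 7, "claw": 0.75}, {"linear": [0.5, 9, -50], "twist": 14, "claw": 0.75}, {"linear": [0.5, 9, -85], "twist": 19, "claw": 0.75}, {"linear": [0.5, 9, -120], "twist": 19, "claw": 0.75}, {"linear": [0.5, 9, -150], "twist": 19, "claw": 0.75}, {"linear": [0.5, 9, -175], "twist": 19, "claw": 0.75}, {"linear": [0.5, 9, -187.5], "twist": 19, "claw": 0.75}, {"linear": [0.5, 9, -187.5], "twist": 19, "claw": 0.75}, {"linear": [0.5, 9, -187.5], "twist": 19, "claw": 0.45}, {"linear": [0.5, 9, -187.5], "twist": 19, "claw": 0.3}, {"linear": [0.5, 9, -187.5], "twist": 19, "claw": 0.3}, {"linear": [0.5, 9, -187.5], "twist": 19, "claw": 0.3}]}}

```text
clock: 8.68
position: [0.4982, 0.2272, 0.0375]
ee_rot: [0.001, 0.472, 0.882, 0.001]
contact_force: [0.9, -0.4, -0.5]
width: 0.0433
gripper_force: 41.0
```

Emit:
{"fn": "drive_tool", "kwargs": {"deltas": [{"linear": [0, 0, 0], "twist": 0, "claw": 0.3}, {"linear": [0, 0, 0], "twist": 0, "claw": 0.3}]}}

```text
clock: 8.85
position: [0.4977, 0.2274, 0.0371]
ee_rot: [0.001, 0.471, 0.882, 0.001]
contact_force: [-1.0, -0.7, 1.7]
width: 0.0436
gripper_force: 41.4
```

Emit:
{"fn": "drive_tool", "kwargs": {"deltas": [{"linear": [0, 0, 35], "twist": 0, "claw": 0.3}, {"linear": [0, 0, 75], "twist": 0, "claw": 0.3}, {"linear": [0, 0, 115], "twist": 0, "claw": 0.3}, {"linear": [0, 0, 150], "twist": -4, "claw": 0.3}, {"linear": [15, -30, 165], "twist": -9, "claw": 0.3}, {"linear": [30, -65, 165], "twist": -14, "claw": 0.3}, {"linear": [45, -100, 165], "twist": -18.8, "claw": 0.3}, {"linear": [60, -135, 165], "twist": -18.8, "claw": 0.3}, {"linear": [75, -172, 165], "twist": -18.8, "claw": 0.3}, {"linear": [90, -210, 165], "twist": -18.8, "claw": 0.3}, {"linear": [105, -247, 165], "twist": -18.8, "claw": 0.3}, {"linear": [115, -285, 165], "twist": -18.8, "claw": 0.3}]}}

```text
clock: 9.85
position: [0.6132, -0.0595, 0.2014]
ee_rot: [0.001, 0.609, 0.793, 0.0]
contact_force: [0.7, 1.0, -1.0]
width: 0.0435
gripper_force: 41.2
```

Emit:
{"fn": "drive_tool", "kwargs": {"deltas": [{"linear": [5, -35, 0], "twist": 0, "claw": 0.3}, {"linear": [5, -56, 0], "twist": 0, "claw": 0.3}, {"linear": [5, -56, 0], "twist": 0, "claw": 0.3}, {"linear": [5, -56, 0], "twist": 0, "claw": 0.3}]}}

```text
clock: 10.18
position: [0.617, -0.1148, 0.201]
ee_rot: [-0.0, 0.61, 0.792, 0.0]
contact_force: [0.4, 1.1, -0.4]
width: 0.0435
gripper_force: 41.2
```

```bash
cat >> h.py <<'E'
def held(im,m,hl,hh,smin,T,yaw,dz):
    # front top edge of held block: widest row of colour mask
    hsv=cv2.cvtColor(im,cv2.COLOR_BGR2HSV);H=hsv[:,:,0]
    k=((H>=hl)&(H<=hh)&(hsv[:,:,1]>=smin))[:,225:415]; k[:200]=0
    V=np.where(k,hsv[:,:,2][:,225:415],0).astype(float)
    rows=np.array([np.median(v[v>0]) if (v>0).sum()>40 else 0 for v in V])
    r=220+np.argmax(np.abs(rows[224:324]-rows[216:316])); cols=np.where(k[r])[0]+225
    E=ray(m,[[cols[0],r],[cols[-1],r]],T[2]+dz)[:,:2]-T[:2];a=np.radians(yaw+90);u=np.array([np.cos(a),np.sin(a)])
    return r,cols[0],cols[-1],(E@u*1000).round(1),(E@np.array([u[1],-u[0]])*1000).round(1)
E
python3 - <<'E'
from h import *
s=sensors.get_state();q=s['ee_rot'];yaw=2*np.degrees(np.arctan2(q[2],q[1]))-90;print(s['position'],yaw)
im,m=shot('wrist','w5');np.save('w5.npy',m,allow_pickle=True)
print(held(cv2.imread('pics/w3.png'),np.load('w3.npy',allow_pickle=True).item(),0,8,120,np.array([.57654,-.00135,.19968]),15.2,.0238))
print(held(im,m,100,130,100,s['position'],yaw,.0229))
E
```

```text
[ 0.61696575 -0.11479705  0.20095108] 14.794359820408914
(np.int64(220), np.int64(278), np.int64(363), array([35.6, 35.6]), array([-14.6,  12.8]))
(np.int64(222), np.int64(279), np.int64(363), array([34.4, 34.4]), array([-14.3,  13. ]))
```

View pics/w5.png

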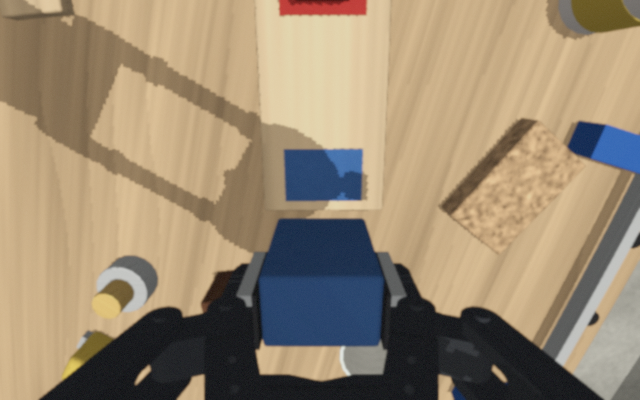

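The blue mark is at (324,174). The held block's edge row is about 278, the same as for red, so the block is centred in the grip to within 1 mm.

Run:
```python
from h import *
im=cv2.imread('pics/w5.png');m=np.load('w5.npy',allow_pickle=True).item()
print(face(im,m,(275,140,375,210),.018,100,130,90,40))
```

```text
(array([ 617.8, -114. ]), 67.9, 45.4, 14.8)
```

Emit:
{"fn": "drive_tool", "kwargs": {"deltas": [{"linear": [0.8, 0.5, -30], "twist": 0.2, "claw": 0.3}, {"linear": [0.8, 0.5, -65], "twist": 0.2, "claw": 0.3}, {"linear": [0.8, 0.5, -100], "twist": 0.2, "claw": 0.3}, {"linear": [0.8, 0.5, -125], "twist": 0.2, "claw": 0.3}, {"linear": [0.8, 0.5, -139], "twist": 0.2, "claw": 0.3}, {"linear": [0.8, 0.5, -145.5], "twist": 0.2, "claw": 0.3}, {"linear": [0.8, 0.5, -145.5], "twist": 0.2, "claw": 0.3}, {"linear": [0.8, 0.5, -145.5], "twist": 0.2, "claw": 0.3}, {"linear": [0.8, 0.5, -145.5], "twist": 0.2, "claw": 0.3}, {"linear": [0.8, 0.5, -145.5], "twist": 0.2, "claw": 0.3}]}}

```text
clock: 11.07
position: [0.6185, -0.1126, 0.0564]
ee_rot: [0.001, 0.607, 0.794, 0.0]
contact_force: [0.0, -0.3, -0.6]
width: 0.0438
gripper_force: 41.5
```

Emit:
{"fn": "drive_tool", "kwargs": {"deltas": [{"linear": [-0.5, -1, -1.2], "twist": 0, "claw": 0.3}, {"linear": [-0.5, -1, -1.2], "twist": 0, "claw": 0.3}, {"linear": [-0.5, -1, -1.2], "twist": 0, "claw": 0.3}]}}

```text
clock: 11.32
position: [0.618, -0.1142, 0.0551]
ee_rot: [0.001, 0.608, 0.794, 0.001]
contact_force: [0.3, 1.1, 2.8]
width: 0.0433
gripper_force: 41.5
```

Emit:
{"fn": "drive_tool", "kwargs": {"deltas": [{"linear": [0, 0, 0], "twist": 0, "claw": 0.75}, {"linear": [0, 0, 0], "twist": 0, "claw": 0.75}, {"linear": [0, 0, 0], "twist": 0, "claw": 0.75}, {"linear": [0, 0, 35], "twist": 0, "claw": 0.75}, {"linear": [0, 0, 75], "twist": 0, "claw": 0.75}, {"linear": [0, 0, 115], "twist": 0, "claw": 0.75}, {"linear": [-10, -25, 145], "twist": 0, "claw": 1}, {"linear": [-25, -60, 160], "twist": 0, "claw": 1}, {"linear": [-40, -95, 160], "twist": 0, "claw": 1}, {"linear": [-55, -125, 160], "twist": 0, "claw": 1}, {"linear": [-55, -140, 160], "twist": 0, "claw": 1}, {"linear": [-55, -140, 160], "twist": 0, "claw": 1}]}}

```text
clock: 12.32
position: [0.5619, -0.2579, 0.2144]
ee_rot: [0.001, 0.61, 0.793, -0.001]
contact_force: [-0.0, -0.4, -0.2]
width: 0.0851
gripper_force: 0.0
```

Emit:
{"fn": "drive_tool", "kwargs": {"deltas": [{"linear": [0, 0, 0], "twist": 0, "claw": 1}, {"linear": [0, 0, 0], "twist": 0, "claw": 1}, {"linear": [0, 0, 0], "twist": 0, "claw": 1}]}}

```text
clock: 12.57
position: [0.5629, -0.2528, 0.2141]
ee_rot: [-0.001, 0.607, 0.795, 0.0]
contact_force: [0.3, -0.1, -0.7]
width: 0.0853
gripper_force: 0.0
```

Run:
```python
from h import *
s=sensors.get_state();q=s['ee_rot'];print(s['position'],2*np.degrees(np.arctan2(q[2],q[1]))-90,s['qpos'])
im,m=shot('wrist','w6');np.save('w6.npy',m,allow_pickle=True)
for v in(30,40,50,60,70,80): 
  try: print(v,face(im,m,(270,120,390,250),.06,0,20,60,v,150))
  except Exception: pass
```

```text
[ 0.56294448 -0.25277621  0.21414   ] 15.221866078095601 [-5.35208709e-01  3.55376507e-01  1.45731685e+00  8.29403438e-04
  1.32982327e+00 -8.01078698e-01]
30 (array([ 560.9, -252.6]), 100.0, 82.2, -77.2)
40 (array([ 560.9, -252.6]), 100.0, 82.2, -77.2)
50 (array([ 560.9, -252.6]), 100.0, 82.2, -77.2)
60 (array([ 542.1, -256.9]), 100.0, 43.5, -77.2)
70 (array([ 542.1, -256.9]), 100.0, 43.5, -77.2)
80 (array([ 542.1, -256.9]), 100.0, 43.5, -77.2)
```

View pics/w6.png

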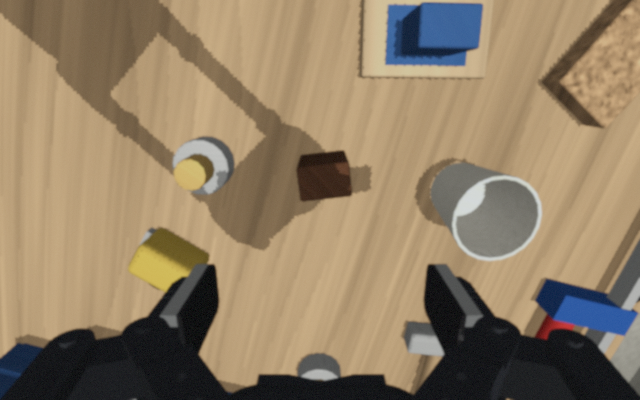

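The divider's top face corners are about (299,165), (347,161), (351,196) and (303,200). The cup is at (490,210), clear of the right finger.

Run:
```python
from h import *
im=cv2.imread('pics/w6.png');m=np.load('w6.npy',allow_pickle=True).item()
hsv=cv2.cvtColor(im,cv2.COLOR_BGR2HSV);print(hsv[155:206:5,325].tolist(),hsv[180,294:306:2].tolist())
P=ray(m,[[299,165],[347,161],[351,196],[303,200]],.06)[:,:2]*1000
print(P.mean(0),[ (np.linalg.norm(P[i-1]-P[i]).round(1),np.degrees(np.arctan2(*(P[i]-P[i-1])[::-1])).round(1)) for i in range(4)])
for s in(70,90,110,140): print(s,face(im,m,(285,140,362,212),.06,0,14,s,35,90))
```

```text
[[9, 153, 40], [13, 139, 44], [8, 130, 57], [11, 136, 60], [9, 123, 60], [10, 144, 62], [10, 131, 64], [11, 123, 56], [10, 143, 57], [18, 90, 184], [17, 88, 192]] [[18, 100, 122], [17, 98, 117], [13, 121, 76], [10, 135, 64], [11, 152, 62], [12, 140, 60]]
[ 564.62774214 -249.476289  ] [(np.float64(30.0), np.float64(110.6)), (np.float64(39.1), np.float64(20.0)), (np.float64(29.9), np.float64(-67.2)), (np.float64(40.3), np.float64(-159.8))]
70 (array([ 562. , -245.8]), 42.4, 37.9, 22.2)
90 (array([ 562. , -245.8]), 42.4, 37.9, 22.2)
110 (array([ 562. , -245.8]), 42.4, 37.9, 22.2)
140 (array([ 544.1, -242.2]), 1.7, 1.6, -75.6)
```

Emit:
{"fn": "drive_tool", "kwargs": {"deltas": [{"linear": [1, 3.2, -30], "twist": 6, "claw": 0.75}, {"linear": [1, 3.2, -65], "twist": 6, "claw": 0.75}, {"linear": [1, 3.2, -100], "twist": 6, "claw": 0.75}, {"linear": [1, 3.2, -135], "twist": 6, "claw": 0.75}, {"linear": [1, 3.2, -165], "twist": 6, "claw": 0.75}, {"linear": [1, 3.2, -178], "twist": 6, "claw": 0.75}, {"linear": [1, 3.2, -178], "twist": 6, "claw": 0.75}, {"linear": [1, 3.2, -178], "twist": 6, "claw": 0.45}, {"linear": [1, 3.2, -178], "twist": 6, "claw": 0.3}, {"linear": [1, 3.2, -178], "twist": 6, "claw": 0.3}, {"linear": [1, 3.2, -178], "twist": 6, "claw": 0.3}, {"linear": [1, 3.2, -178], "twist": 6, "claw": 0.3}]}}

```text
clock: 13.62
position: [0.5642, -0.2514, 0.0378]
ee_rot: [0.001, 0.565, 0.825, 0.0]
contact_force: [0.1, 0.3, 0.3]
width: 0.0433
gripper_force: 41.1
```

Emit:
{"fn": "drive_tool", "kwargs": {"deltas": [{"linear": [0, 0, 0], "twist": 0, "claw": 0.3}, {"linear": [0, 0, 0], "twist": 0, "claw": 0.3}]}}

```text
clock: 13.78
position: [0.5641, -0.2514, 0.0376]
ee_rot: [0.001, 0.566, 0.825, 0.0]
contact_force: [0.6, 0.2, 4.9]
width: 0.0435
gripper_force: 41.6
```

Emit:
{"fn": "drive_tool", "kwargs": {"deltas": [{"linear": [0, 0, 35], "twist": 0, "claw": 0.3}, {"linear": [0, 0, 75], "twist": 0, "claw": 0.3}, {"linear": [0, 0, 115], "twist": 0, "claw": 0.3}, {"linear": [0, 0, 150], "twist": -3, "claw": 0.3}, {"linear": [5, 30, 163], "twist": -6.1, "claw": 0.3}, {"linear": [10, 65, 163], "twist": -6.1, "claw": 0.3}, {"linear": [16, 100, 163], "twist": -6.1, "claw": 0.3}, {"linear": [22, 140, 163], "twist": -6.1, "claw": 0.3}, {"linear": [28, 175, 163], "twist": -6.1, "claw": 0.3}, {"linear": [33.5, 205, 163], "twist": -6.1, "claw": 0.3}, {"linear": [33.5, 213, 163], "twist": -6.1, "claw": 0.3}, {"linear": [33.5, 213, 163], "twist": -6.1, "claw": 0.3}]}}

```text
clock: 14.78
position: [0.5968, -0.0357, 0.1994]
ee_rot: [-0.0, 0.607, 0.795, 0.0]
contact_force: [-0.1, -0.5, -0.9]
width: 0.0437
gripper_force: 41.2
```

Emit:
{"fn": "drive_tool", "kwargs": {"deltas": [{"linear": [0, 0, 0], "twist": 0, "claw": 0.3}, {"linear": [0, 0, 0], "twist": 0, "claw": 0.3}, {"linear": [0, 0, 0], "twist": 0, "claw": 0.3}]}}

```text
clock: 15.03
position: [0.5969, -0.0397, 0.1994]
ee_rot: [0.0, 0.609, 0.793, -0.0]
contact_force: [1.0, -0.3, -0.7]
width: 0.0434
gripper_force: 41.2
```

Run:
```python
from h import *
s=sensors.get_state();q=s['ee_rot'];yaw=2*np.degrees(np.arctan2(q[2],q[1]))-90;T=s['position'];print(T,yaw)
im,m=shot('wrist','w7');np.save('w7.npy',m,allow_pickle=True)
c=cv2.cvtColor(im,cv2.COLOR_BGR2HSV)[:,300:345,2].astype(float).mean(1)
c=np.convolve(c,np.ones(5)/5,'same');print([(r,int(c[r])) for r in range(205,350,5)])
a=np.radians(yaw+90);u=np.array([np.cos(a),np.sin(a)])
for r in(262,267,272,277,282): print(r,((ray(m,[[322,r]],T[2]+.0224)[0][:2]-T[:2])@u*1000).round(1))
```

```text
[ 0.59688138 -0.03973126  0.19944254] 14.931788186811389
[(205, 191), (210, 196), (215, 163), (220, 47), (225, 46), (230, 46), (235, 47), (240, 47), (245, 47), (250, 47), (255, 48), (260, 48), (265, 48), (270, 49), (275, 63), (280, 68), (285, 69), (290, 69), (295, 69), (300, 68), (305, 68), (310, 68), (315, 67), (320, 67), (325, 67), (330, 67), (335, 67), (340, 72), (345, 170)]
262 19.8
267 17.9
272 16.0
277 14.0
282 12.1
```

View pics/w7.png

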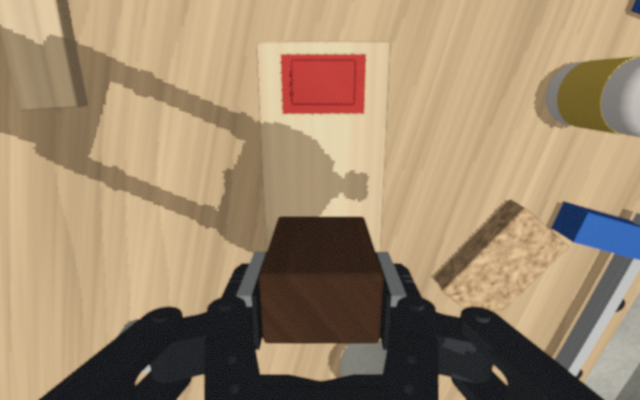

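The divider's front edge is at row 274, so it is centred in the grip. The red upright's outline looks centred on its mark.

Emit:
{"fn": "drive_tool", "kwargs": {"deltas": [{"linear": [0.7, 1, -30], "twist": 0, "claw": 0.3}, {"linear": [0.7, 1, -65], "twist": 0, "claw": 0.3}, {"linear": [0.7, 1, -100], "twist": 0, "claw": 0.3}, {"linear": [0.7, 1, -125], "twist": 0, "claw": 0.3}, {"linear": [0.7, 1, -137], "twist": 0, "claw": 0.3}, {"linear": [0.7, 1, -143.5], "twist": 0, "claw": 0.3}, {"linear": [0.7, 1, -143.5], "twist": 0, "claw": 0.3}, {"linear": [0.7, 1, -143.5], "twist": 0, "claw": 0.3}, {"linear": [0.7, 1, -143.5], "twist": 0, "claw": 0.3}, {"linear": [0.7, 1, -143.5], "twist": 0, "claw": 0.3}]}}

```text
clock: 15.92
position: [0.5982, -0.0377, 0.0564]
ee_rot: [0.001, 0.609, 0.793, 0.0]
contact_force: [0.3, -0.0, -0.6]
width: 0.0438
gripper_force: 41.5
```

Emit:
{"fn": "drive_tool", "kwargs": {"deltas": [{"linear": [-0.5, -0.6, -1], "twist": 0, "claw": 0.3}, {"linear": [-0.5, -0.6, -1], "twist": 0, "claw": 0.3}, {"linear": [-0.5, -0.6, -1], "twist": 0, "claw": 0.3}, {"linear": [-0.5, -0.6, -1], "twist": 0, "claw": 0.75}, {"linear": [-0.5, -0.6, -1], "twist": 0, "claw": 0.75}, {"linear": [-0.5, -0.6, -1], "twist": 0, "claw": 0.75}, {"linear": [0, 0, 35], "twist": 0, "claw": 0.75}, {"linear": [0, 0, 75], "twist": 0, "claw": 0.75}, {"linear": [0, 0, 115], "twist": 0, "claw": 0.75}, {"linear": [0, 0, 155], "twist": 0, "claw": 0.75}, {"linear": [-10, 30, 175], "twist": 0, "claw": 1}, {"linear": [-20, 70, 180], "twist": 0, "claw": 1}]}}

```text
clock: 16.92
position: [0.5807, 0.031, 0.2411]
ee_rot: [0.005, 0.61, 0.792, 0.002]
contact_force: [0.5, 1.4, -0.4]
width: 0.0844
gripper_force: 0.0
```

Emit:
{"fn": "drive_tool", "kwargs": {"deltas": [{"linear": [-10, 38, 0], "twist": -5, "claw": 1}, {"linear": [-20, 76, 0], "twist": -10, "claw": 1}, {"linear": [-30, 114, 0], "twist": -15, "claw": 1}, {"linear": [-40, 152, 0], "twist": -20, "claw": 1}, {"linear": [-50, 190, 0], "twist": -21.6, "claw": 1}, {"linear": [-60, 228, 0], "twist": -21.6, "claw": 1}, {"linear": [-70, 266, 0], "twist": -21.6, "claw": 1}, {"linear": [-80, 304, 0], "twist": -21.6, "claw": 1}, {"linear": [-82, 325, 0], "twist": -21.6, "claw": 1}, {"linear": [-82, 325, 0], "twist": -21.6, "claw": 1}, {"linear": [-82, 325, 0], "twist": -21.6, "claw": 1}, {"linear": [-82, 325, 0], "twist": -21.6, "claw": 1}]}}

```text
clock: 17.92
position: [0.4956, 0.3573, 0.2356]
ee_rot: [0.0, 0.746, 0.666, -0.001]
contact_force: [-0.8, 0.5, -0.4]
width: 0.0852
gripper_force: 0.0
```

Run:
```python
from h import *
s=sensors.get_state();q=s['ee_rot'];yaw=2*np.degrees(np.arctan2(q[2],q[1]))-90;T=s['position'];print(T,yaw,s['qpos'])
im,m=shot('wrist','w8');np.save('w8.npy',m,allow_pickle=True)
P=proj(m,[[.496,.368,.016]])[0].astype(int);print(P)
print(face(im,m,(P[0]-80,0,P[0]+80,400),.016,2,14,100,90))
print(face(im,m,(P[0]-80,0,P[0]+80,400),.016,2,14,100,40))
```

```text
[0.49555189 0.35726574 0.23562569] -6.553032371955922 [ 5.11327718e-01  3.34222549e-01  1.43576269e+00 -9.27028255e-04
  1.37272272e+00  6.25882637e-01]
[320 155]
(array([497.8, 371.3]), 208.2, 62.8, 83.0)
(array([497.8, 371.3]), 208.2, 62.8, 83.0)
```

View pics/w8.png

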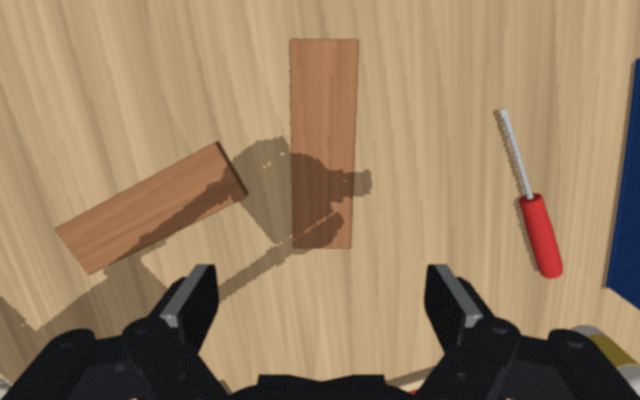

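The shelf centre is (498,371), long axis 83°, size 208x63, which fits. The look-alike at (150,207) is clear of the fingers.

Emit:
{"fn": "drive_tool", "kwargs": {"deltas": [{"linear": [2, 14, -35], "twist": -0.4, "claw": 1}, {"linear": [2, 14, -75], "twist": -0.4, "claw": 1}, {"linear": [2, 14, -115], "twist": -0.4, "claw": 1}, {"linear": [2, 14, -155], "twist": -0.4, "claw": 1}, {"linear": [2, 14, -185], "twist": -0.4, "claw": 1}, {"linear": [2, 14, -205], "twist": -0.4, "claw": 0.9}, {"linear": [2, 14, -215], "twist": -0.4, "claw": 0.85}, {"linear": [2, 14, -219], "twist": -0.4, "claw": 0.85}, {"linear": [2, 14, -219], "twist": -0.4, "claw": 0.85}, {"linear": [2, 14, -219], "twist": -0.4, "claw": 0.85}]}}

```text
clock: 18.8
position: [0.499, 0.372, 0.0184]
ee_rot: [0.0, 0.749, 0.663, 0.001]
contact_force: [0.6, -0.5, -0.3]
width: 0.0722
gripper_force: 0.0
```

Now inch down while watching for tip contact.

Emit:
{"fn": "drive_tool", "kwargs": {"deltas": [{"linear": [-1, -0.5, -3], "twist": 0, "claw": 0.85}, {"linear": [-1, -0.5, -5], "twist": 0, "claw": 0.85}, {"linear": [-1, -0.5, -5], "twist": 0, "claw": 0.85}, {"linear": [-1, -0.5, -5], "twist": 0, "claw": 0.85}]}}

```text
clock: 19.13
position: [0.4968, 0.3716, 0.0126]
ee_rot: [0.0, 0.749, 0.663, 0.0]
contact_force: [0.6, 0.3, -0.3]
width: 0.0726
gripper_force: 0.0
```

Emit:
{"fn": "drive_tool", "kwargs": {"deltas": [{"linear": [0, 0, 0], "twist": 0, "claw": 0.7}, {"linear": [0, 0, 0], "twist": 0, "claw": 0.65}, {"linear": [0, 0, 0], "twist": 0, "claw": 0.6}, {"linear": [0, 0, 0], "twist": 0, "claw": 0.55}, {"linear": [0, 0, 0], "twist": 0, "claw": 0.55}, {"linear": [0, 0, 0], "twist": 0, "claw": 0.55}], "squeeze": 60}}

```text
clock: 19.63
position: [0.4973, 0.3718, 0.0131]
ee_rot: [0.0, 0.749, 0.663, 0.001]
contact_force: [-0.9, -0.3, 5.8]
width: 0.0623
gripper_force: 66.1
```

Emit:
{"fn": "drive_tool", "kwargs": {"deltas": [{"linear": [0, 0, 10], "twist": 0, "claw": 0.55}, {"linear": [0, 0, 35], "twist": 0, "claw": 0.55}, {"linear": [0, 0, 70], "twist": 0, "claw": 0.55}, {"linear": [0, 0, 105], "twist": 0, "claw": 0.55}, {"linear": [0, 0, 140], "twist": 0, "claw": 0.55}, {"linear": [0, 0, 170], "twist": 0, "claw": 0.55}, {"linear": [0, 0, 195], "twist": 0, "claw": 0.55}, {"linear": [0, 0, 200], "twist": 0, "claw": 0.55}, {"linear": [10, -25, 200], "twist": 4, "claw": 0.55}, {"linear": [20, -60, 200], "twist": 8, "claw": 0.55}, {"linear": [30, -90, 200], "twist": 12, "claw": 0.55}, {"linear": [40, -125, 200], "twist": 16, "claw": 0.55}]}}

```text
clock: 20.63
position: [0.5361, 0.2456, 0.2109]
ee_rot: [-0.001, 0.647, 0.762, -0.001]
contact_force: [1.0, -0.2, -2.3]
width: 0.062
gripper_force: 65.9
```

Emit:
{"fn": "drive_tool", "kwargs": {"deltas": [{"linear": [7, -35, 0], "twist": 3, "claw": 0.55}, {"linear": [15, -70, 0], "twist": 6, "claw": 0.55}, {"linear": [22, -105, 0], "twist": 6, "claw": 0.55}, {"linear": [30, -140, 0], "twist": 6, "claw": 0.55}, {"linear": [37, -175, 0], "twist": 6, "claw": 0.55}, {"linear": [45, -210, 0], "twist": 6, "claw": 0.55}, {"linear": [52, -245, 0], "twist": 6, "claw": 0.55}, {"linear": [60, -275, 0], "twist": 6, "claw": 0.55}, {"linear": [60, -285, 0], "twist": 6, "claw": 0.55}, {"linear": [60, -285, 0], "twist": 6, "claw": 0.55}, {"linear": [60, -285, 0], "twist": 6, "claw": 0.55}]}}

```text
clock: 21.55
position: [0.5958, -0.0382, 0.211]
ee_rot: [-0.001, 0.609, 0.793, -0.0]
contact_force: [0.5, 0.1, -1.2]
width: 0.0623
gripper_force: 65.9
```

Run:
```python
from h import *
s=sensors.get_state();q=s['ee_rot'];yaw=2*np.degrees(np.arctan2(q[2],q[1]))-90;T=s['position'];print(T,yaw,s['width'],s['contact_force'])
im,m=shot('wrist','w9');np.save('w9.npy',m,allow_pickle=True)
```

```text
[ 0.59582396 -0.03821958  0.21099444] 14.952410609217068 0.062256716156504105 [ 0.47618312  0.13107992 -1.22398755]
```

View pics/w9.png

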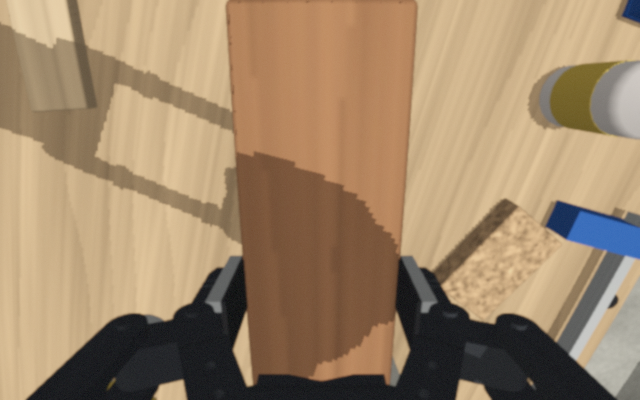

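The held shelf's far end is at (229,2)-(415,3), with side edges running down to about (253,375) and (389,375). I'll check level and offset.

Run:
```python
from h import *
m=np.load('w9.npy',allow_pickle=True).item();T=np.array([.59582,-.03822,.21099]);a=np.radians(104.95);u=np.array([np.cos(a),np.sin(a)]);v=np.array([u[1],-u[0]])
im=cv2.imread('pics/w9.png');hsv=cv2.cvtColor(im,cv2.COLOR_BGR2HSV);k=(hsv[:,:,0]<=13)&(hsv[:,:,1]>100)
for r in(4,30,80,150,200,240,350):
    c=np.where(k[r,215:425])[0]+215
    E=ray(m,[[c[0],r],[c[-1]+1,r]],.214)[:,:2]-T[:2]
    print(r,c[0],c[-1],(E@u*1000).round(1),(E@v*1000).round(1),(np.ptp(E@v)*1000).round(1))
```

```text
4 227 415 [103. 103.] [-31.4  30.5] 61.9
30 228 414 [95.1 95. ] [-31.6  30.6] 62.3
80 231 411 [79. 79.] [-31.7  30.7] 62.4
150 236 406 [54.7 54.7] [-31.5  30.6] 62.1
200 239 402 [35.7 35.7] [-31.7  30.4] 62.1
240 242 399 [19.2 19.3] [-31.7  30.3] 62.0
350 251 390 [-33.6 -33.4] [-31.5  30.1] 61.6
```

The shelf is level and centred in the grip to within 1-2 mm, so I'll lower it onto the uprights.

Emit:
{"fn": "drive_tool", "kwargs": {"deltas": [{"linear": [1.8, 0, -30], "twist": 0, "claw": 0.55}, {"linear": [1.8, 0, -60], "twist": 0, "claw": 0.55}, {"linear": [1.8, 0, -85], "twist": 0, "claw": 0.55}, {"linear": [1.8, 0, -102], "twist": 0, "claw": 0.55}, {"linear": [1.8, 0, -112], "twist": 0, "claw": 0.55}, {"linear": [1.8, 0, -116], "twist": 0, "claw": 0.55}, {"linear": [1.8, 0, -116], "twist": 0, "claw": 0.55}, {"linear": [1.8, 0, -116], "twist": 0, "claw": 0.55}, {"linear": [1.8, 0, -116], "twist": 0, "claw": 0.55}]}}

```text
clock: 22.35
position: [0.5996, -0.0384, 0.0975]
ee_rot: [0.001, 0.608, 0.794, 0.001]
contact_force: [-0.4, 0.4, -1.4]
width: 0.062
gripper_force: 65.9
```

Emit:
{"fn": "drive_tool", "kwargs": {"deltas": [{"linear": [-1.6, 0, -2], "twist": 0, "claw": 0.55}, {"linear": [-1.6, 0, -3.5], "twist": 0, "claw": 0.55}, {"linear": [-1.6, 0, -4.5], "twist": 0, "claw": 0.55}, {"linear": [-1.6, 0, -5], "twist": 0, "claw": 0.55}, {"linear": [-1.6, 0, -5], "twist": 0, "claw": 0.55}, {"linear": [-1.6, 0, -5], "twist": 0, "claw": 0.55}]}}

```text
clock: 22.85
position: [0.5969, -0.0387, 0.0912]
ee_rot: [0.0, 0.609, 0.793, 0.0]
contact_force: [-0.6, -0.9, -0.3]
width: 0.0622
gripper_force: 66.0
```

Emit:
{"fn": "drive_tool", "kwargs": {"deltas": [{"linear": [0.4, 0.2, -0.6], "twist": 0, "claw": 0.55}, {"linear": [0.4, 0.2, -0.8], "twist": 0, "claw": 0.55}, {"linear": [0.4, 0.2, -0.8], "twist": 0, "claw": 0.55}]}}

```text
clock: 23.1
position: [0.597, -0.0387, 0.0911]
ee_rot: [0.0, 0.608, 0.794, -0.0]
contact_force: [-2.4, -0.9, 4.9]
width: 0.0621
gripper_force: 66.6
```

Emit:
{"fn": "drive_tool", "kwargs": {"deltas": [{"linear": [0.4, 0.2, -0.4], "twist": 0, "claw": 0.85}, {"linear": [0.4, 0.2, -0.4], "twist": 0, "claw": 0.95}, {"linear": [0.4, 0.2, -0.4], "twist": 0, "claw": 0.95}, {"linear": [0.4, 0.2, -0.4], "twist": 0, "claw": 0.95}, {"linear": [0, 0, 15], "twist": 0, "claw": 0.95}, {"linear": [0, 0, 50], "twist": 0, "claw": 0.95}, {"linear": [0, 0, 90], "twist": 0, "claw": 0.95}, {"linear": [0, 0, 125], "twist": 0, "claw": 0.95}, {"linear": [-15, -30, 145], "twist": 0, "claw": 1}, {"linear": [-35, -60, 145], "twist": 0, "claw": 1}, {"linear": [-55, -95, 145], "twist": 0, "claw": 1}, {"linear": [-75, -130, 145], "twist": 0, "claw": 1}]}}

```text
clock: 24.1
position: [0.5218, -0.1692, 0.2359]
ee_rot: [0.001, 0.608, 0.794, 0.0]
contact_force: [0.1, -0.3, 0.9]
width: 0.0856
gripper_force: 0.0
```

Emit:
{"fn": "drive_tool", "kwargs": {"deltas": [{"linear": [-20, -35, 0], "twist": 0, "claw": 1}, {"linear": [-40, -70, 0], "twist": 0, "claw": 1}, {"linear": [-60, -100, 0], "twist": 0, "claw": 1}, {"linear": [-65, -108, 0], "twist": 0, "claw": 1}, {"linear": [-65, -108, 0], "twist": 0, "claw": 1}, {"linear": [-65, -108, 0], "twist": 0, "claw": 1}]}}

```text
clock: 24.6
position: [0.4575, -0.2762, 0.2351]
ee_rot: [-0.0, 0.609, 0.793, 0.001]
contact_force: [-0.2, -0.7, -0.4]
width: 0.0854
gripper_force: 0.0
```

Run:
```python
from h import *
s=sensors.get_state();q=s['ee_rot'];yaw=2*np.degrees(np.arctan2(q[2],q[1]))-90;T=s['position'];print(T,yaw,s['qpos'])
im,m=shot('wrist','w10');np.save('w10.npy',m,allow_pickle=True)
P=proj(m,[[.457,-.277,.056]])[0].astype(int);print(P)
print('brass',face(im,m,(P[0]-45,P[1]-40,P[0]+45,P[1]+40),.056,18,35,100,60))
t,mt=shot('top','t10');mt=eyes.camera_model('top')
c=proj(mt,[[.5976,-.0383,.094]])[0].astype(int);print(c)
print('shelf top',face(t,mt,(c[0]-60,c[1]-35,c[0]+60,c[1]+35),.094,3,14,110,60))
cv2.imwrite('pics/both.png',np.hstack([cv2.resize(im,(400,250)),cv2.resize(t[100:300,240:560],(400,250))]))
```

```text
[ 0.45748048 -0.27615763  0.23513641] 14.945894287416209 [-6.74271175e-01  2.19036871e-01  1.60205080e+00  1.44245978e-03
  1.32069261e+00 -9.35483386e-01]
[320 177]
brass (array([ 453.2, -273. ]), 29.2, 25.0, -75.1)
[321 167]
shelf top (array([593.8, -39.6]), 207.4, 69.4, -75.2)
```

View pics/both.png

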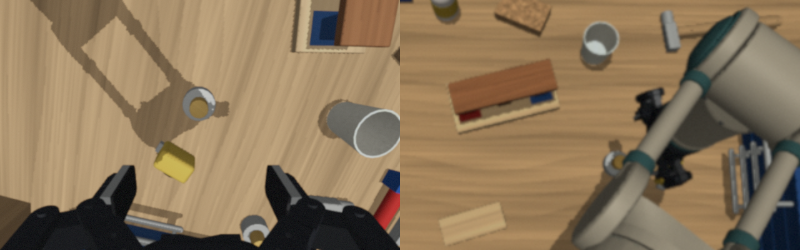

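The top crop shows the shelf lying over all three parts, yaw 104.8° as wanted. In the wrist view the weight is at about (320,170), partly in shadow, and the tape is clear. I'll refine the brass centre.

Run:
```python
from h import *
im=cv2.imread('pics/w10.png');m=np.load('w10.npy',allow_pickle=True).item()
hsv=cv2.cvtColor(im,cv2.COLOR_BGR2HSV);print(hsv[172,290:350:4].tolist())
for hl,s in((18,60),(20,80),(21,110),(21,130)):
  try: print(hl,s,face(im,m,(285,130,355,205),.056,hl,35,s,40))
  except Exception as e: print(e)
c=cv2.HoughCircles(cv2.GaussianBlur(cv2.cvtColor(im,cv2.COLOR_BGR2GRAY),(3,3),0)[110:230,260:380],cv2.HOUGH_GRADIENT,1,10,param1=80,param2=12,minRadius=12,maxRadius=35);
for x,y,r in c[0][:5]: print(x+260,y+110,r,ray(m,[[x+260,y+110]],.056)[0],ray(m,[[x+260,y+110]],.028)[0])
cv2.imwrite('pics/wcrop.png',cv2.resize(im[110:230,250:390],None,fx=4,fy=4))
```

```text
[[16, 96, 122], [30, 6, 119], [60, 4, 120], [20, 32, 121], [20, 133, 142], [20, 134, 143], [20, 133, 142], [21, 132, 143], [20, 135, 140], [20, 136, 139], [20, 132, 137], [25, 13, 115], [70, 7, 117], [50, 7, 113], [17, 97, 124]]
18 60 (array([ 452.8, -273.2]), 31.0, 25.9, -75.1)
20 80 (array([ 453.5, -274.4]), 26.7, 24.6, -66.6)
max() iterable argument is empty
max() iterable argument is empty
317.5 168.5 26.0 [ 0.45194415 -0.26986384  0.056     ] [ 0.45327854 -0.27592701  0.028     ]
319.5 158.5 21.0 [ 0.45135585 -0.26072104  0.056     ] [ 0.45263726 -0.265961    0.028     ]
320.5 179.5 19.9 [ 0.45710155 -0.27889805  0.056     ] [ 0.4589003  -0.28577466  0.028     ]
```

View pics/wcrop.png

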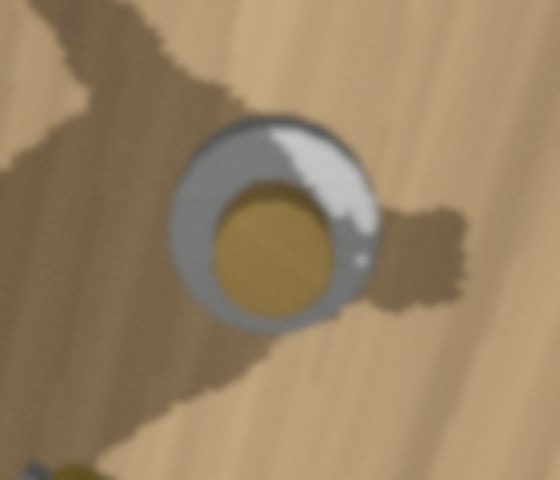

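The brass top centre is at crop (273,255), which is pixel (318.3,173.8) and about (455,-275) mm.

Emit:
{"fn": "drive_tool", "kwargs": {"deltas": [{"linear": [-2.5, 1.2, -30], "twist": 0, "claw": 0.6}, {"linear": [-2.5, 1.2, -70], "twist": 0, "claw": 0.6}, {"linear": [-2.5, 1.2, -110], "twist": 0, "claw": 0.6}, {"linear": [-2.5, 1.2, -145], "twist": 0, "claw": 0.6}, {"linear": [-2.5, 1.2, -175], "twist": 0, "claw": 0.6}, {"linear": [-2.5, 1.2, -190], "twist": 0, "claw": 0.6}, {"linear": [-2.5, 1.2, -193], "twist": 0, "claw": 0.6}, {"linear": [-2.5, 1.2, -193], "twist": 0, "claw": 0.6}, {"linear": [-2.5, 1.2, -193], "twist": 0, "claw": 0.6}]}}

```text
clock: 25.45
position: [0.4562, -0.2749, 0.0431]
ee_rot: [0.001, 0.608, 0.794, 0.0]
contact_force: [0.2, 0.5, 0.3]
width: 0.0511
gripper_force: 0.0
```

Emit:
{"fn": "drive_tool", "kwargs": {"deltas": [{"linear": [0, 0, 0], "twist": 0, "claw": 0.45}, {"linear": [0, 0, 0], "twist": 0, "claw": 0.35}, {"linear": [0, 0, 0], "twist": 0, "claw": 0.25}, {"linear": [0, 0, 0], "twist": 0, "claw": 0.15}, {"linear": [0, 0, 0], "twist": 0, "claw": 0.15}, {"linear": [0, 0, 0], "twist": 0, "claw": 0.15}, {"linear": [0, 0, 0], "twist": 0, "claw": 0.15}]}}

```text
clock: 26.03
position: [0.4553, -0.2758, 0.044]
ee_rot: [0.001, 0.609, 0.794, -0.0]
contact_force: [-0.3, 0.8, 5.7]
width: 0.0259
gripper_force: 58.8
```

Emit:
{"fn": "drive_tool", "kwargs": {"deltas": [{"linear": [0, 0, 15], "twist": 0, "claw": 0.15}, {"linear": [0, 0, 45], "twist": 0, "claw": 0.15}, {"linear": [0, 0, 80], "twist": 0, "claw": 0.15}, {"linear": [0, 0, 115], "twist": 0, "claw": 0.15}, {"linear": [0, 0, 145], "twist": 0, "claw": 0.15}, {"linear": [15, 25, 165], "twist": 0, "claw": 0.15}, {"linear": [33, 55, 165], "twist": 0, "claw": 0.15}, {"linear": [51, 85, 165], "twist": 0, "claw": 0.15}, {"linear": [69, 115, 165], "twist": 0, "claw": 0.15}, {"linear": [87, 145, 165], "twist": 0, "claw": 0.15}, {"linear": [105, 175, 165], "twist": 0, "claw": 0.15}, {"linear": [123, 205, 165], "twist": 0, "claw": 0.15}]}}

```text
clock: 27.03
position: [0.5776, -0.0684, 0.207]
ee_rot: [-0.0, 0.609, 0.793, -0.0]
contact_force: [1.1, -0.1, -5.9]
width: 0.0262
gripper_force: 60.2
```

Emit:
{"fn": "drive_tool", "kwargs": {"deltas": [{"linear": [12, 20, 0], "twist": 0, "claw": 0.15}, {"linear": [19, 32, 0], "twist": 0, "claw": 0.15}, {"linear": [19, 32, 0], "twist": 0, "claw": 0.15}, {"linear": [19, 32, 0], "twist": 0, "claw": 0.15}, {"linear": [19, 32, 0], "twist": 0, "claw": 0.15}]}}

```text
clock: 27.45
position: [0.5958, -0.0391, 0.2069]
ee_rot: [-0.0, 0.609, 0.793, -0.001]
contact_force: [0.0, 0.1, -5.6]
width: 0.026
gripper_force: 60.2
```

Run:
```python
from h import *
s=sensors.get_state();q=s['ee_rot'];yaw=2*np.degrees(np.arctan2(q[2],q[1]))-90;T=s['position'];print(T,yaw,s['width'],s['contact_force'])
im,m=shot('wrist','w11');np.save('w11.npy',m,allow_pickle=True)
hsv=cv2.cvtColor(im,cv2.COLOR_BGR2HSV);k=(hsv[:,:,0]<=13)&(hsv[:,:,1]>100)
a=np.radians(yaw+90);u=np.array([np.cos(a),np.sin(a)]);v=np.array([u[1],-u[0]])
r0=np.where(k[:,280:360].sum(1)>60)[0][0];print('end',r0,((ray(m,[[322,r0]],.094)[0][:2]-T[:2])@u*1000).round(1))
for r in(r0+10,r0+30,r0+60):
    c=np.where(k[r,200:450])[0]+200
    E=ray(m,[[c[0],r],[c[-1]+1,r]],.094)[:,:2]-T[:2];print(r,(E@v*1000).round(1))
```

```text
[ 0.59579778 -0.03913981  0.20689652] 15.005846094906119 0.02603507359166221 [ 0.02666374  0.10894604 -5.57371396]
end 43 103.6
53 [-29.1  32.3]
73 [-29.5  32.2]
103 [-29.5  32.2]
```

View pics/w11.png

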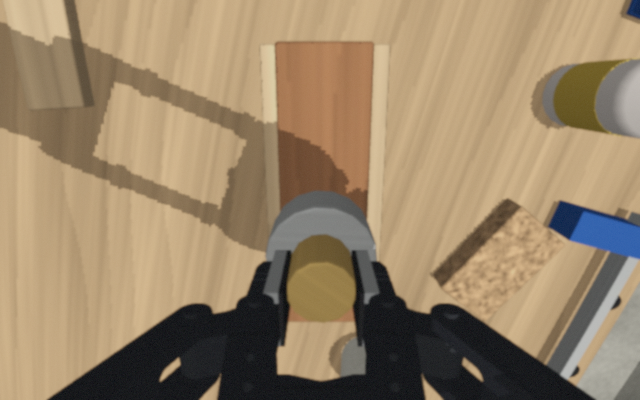

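The shelf is centred on the board, with its far end at row 42, and the weight is held upright over the middle. Lowering it gently.

Emit:
{"fn": "drive_tool", "kwargs": {"deltas": [{"linear": [1.6, -0.5, -20], "twist": 0, "claw": 0.15}, {"linear": [1.6, -0.5, -40], "twist": 0, "claw": 0.15}, {"linear": [1.6, -0.5, -55], "twist": 0, "claw": 0.15}, {"linear": [1.6, -0.5, -62], "twist": 0, "claw": 0.15}, {"linear": [1.6, -0.5, -66], "twist": 0, "claw": 0.15}, {"linear": [1.6, -0.5, -66], "twist": 0, "claw": 0.15}, {"linear": [1.6, -0.5, -66], "twist": 0, "claw": 0.15}, {"linear": [1.6, -0.5, -66], "twist": 0, "claw": 0.15}]}}

```text
clock: 28.17
position: [0.5992, -0.0391, 0.1425]
ee_rot: [0.001, 0.609, 0.793, 0.001]
contact_force: [-0.1, -0.6, -5.9]
width: 0.0263
gripper_force: 60.3
```

Emit:
{"fn": "drive_tool", "kwargs": {"deltas": [{"linear": [0, 0, -0.7], "twist": 0, "claw": 0.15}, {"linear": [0, 0, -1.4], "twist": 0, "claw": 0.15}, {"linear": [0, 0, -2], "twist": 0, "claw": 0.15}, {"linear": [0, 0, -2], "twist": 0, "claw": 0.15}, {"linear": [0, 0, -2], "twist": 0, "claw": 0.15}]}}

```text
clock: 28.58
position: [0.5984, -0.0386, 0.1393]
ee_rot: [0.0, 0.608, 0.794, 0.0]
contact_force: [-0.5, -0.7, -5.5]
width: 0.0259
gripper_force: 60.3
```

Emit:
{"fn": "drive_tool", "kwargs": {"deltas": [{"linear": [-0.7, -0.6, -0.6], "twist": 0, "claw": 0.15}, {"linear": [-0.7, -0.6, -1.2], "twist": 0, "claw": 0.15}, {"linear": [-0.7, -0.6, -1.2], "twist": 0, "claw": 0.15}, {"linear": [-0.7, -0.6, -1.2], "twist": 0, "claw": 0.15}]}}

```text
clock: 28.92
position: [0.5977, -0.0393, 0.1382]
ee_rot: [0.0, 0.609, 0.794, 0.0]
contact_force: [0.2, -0.1, -3.6]
width: 0.026
gripper_force: 60.5
```

Emit:
{"fn": "drive_tool", "kwargs": {"deltas": [{"linear": [0, 0, -0.5], "twist": 0, "claw": 0.15}, {"linear": [0, 0, -0.5], "twist": 0, "claw": 0.15}, {"linear": [0, 0, -0.5], "twist": 0, "claw": 0.15}]}}

```text
clock: 29.17
position: [0.5977, -0.0393, 0.1381]
ee_rot: [0.0, 0.609, 0.794, 0.0]
contact_force: [-2.3, 1.4, 0.8]
width: 0.0263
gripper_force: 60.8
```

The weight now rests on the shelf. I'll release it and rise.

Emit:
{"fn": "drive_tool", "kwargs": {"deltas": [{"linear": [0, 0, 0], "twist": 0, "claw": 0.3}, {"linear": [0, 0, 0], "twist": 0, "claw": 0.5}, {"linear": [0, 0, 0], "twist": 0, "claw": 0.6}, {"linear": [0, 0, 0], "twist": 0, "claw": 0.6}, {"linear": [0, 0, 15], "twist": 0, "claw": 0.6}, {"linear": [0, 0, 45], "twist": 0, "claw": 0.6}, {"linear": [0, 0, 80], "twist": 0, "claw": 0.6}, {"linear": [-20, 0, 110], "twist": 0, "claw": 0.6}, {"linear": [-55, -20, 120], "twist": 0, "claw": 0.6}, {"linear": [-95, -30, 120], "twist": 0, "claw": 0.6}, {"linear": [-130, -40, 120], "twist": 0, "claw": 0.6}, {"linear": [-150, -40, 120], "twist": 0, "claw": 0.6}]}}

```text
clock: 30.17
position: [0.4444, -0.0803, 0.2581]
ee_rot: [0.0, 0.609, 0.793, -0.001]
contact_force: [-0.4, 0.7, -0.6]
width: 0.051
gripper_force: 0.0
```

Run:
```python
from h import *
im,m=shot('scene','s9');w,_=shot('wrist','w12')
cv2.imwrite('pics/fin.png',np.hstack([cv2.resize(im[130:290,180:440],(400,246)),cv2.resize(w,(400,246))]))
```

```text
(no output)
```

View pics/fin.png

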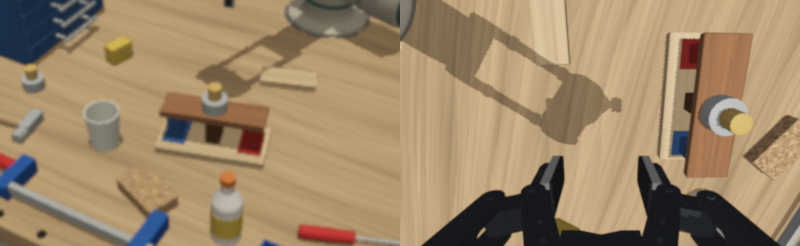

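The final views show the shelf lying level on all three parts, the weight upright at its middle, and the cup and tape where they were.

```bash
python3 -c "
from rig import manip;print(manip.sign_off())"
```

```text
the job is handed in; nothing more can be done
None
```

I built the shelf as asked and handed the job in at about 30 s on the robot's clock: all three parts are on their places, the shelf is on top, and the weight was set down on its middle and then released; the judge's result was not shown.

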